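Release the pawl and open the screw tortilla press

TASK

Open the screw-type tortilla press: flip its pawl clear of the ratchet wheel, unwind the handwheel anticlockwise (seen from above) until the upper plate is fully raised and the screw is at its stop, then flip the pawl fully back in between the ratchet teeth so the press is ready for the next pressing. Leave everything else standing where it is.

Things in the scene. Friction and masses are not known exactly. Their poses are not given: they have to be found in the camera images.
- press: heavy fixed green screw press, round foot 236 mm wide; origin: centre of the foot's underside, on the screw axis. Bridge bar 62 x 250 mm (long along y, top at z 115) on columns at y +-107; over it a ratchet wheel (6 saw teeth, radius 80, z 119 to 131), then an open spoked handwheel (radius 58, bar 12 thick). Pawl on the bridge's -y end. Round upper plate, 184 wide, under the bridge.
- screw (a joint): turn of screw, ratchet wheel and handwheel, rad, + = anticlockwise from above = opening, handwheel and plate rising 5.5 mm per rad. 0 = right down; starts 0.1 to 0.45; 6.63 = open, hard stop. Friction 0.2 N m holds it where it is left. With the pawl in, a tooth stops it at 0.6. At the open stop a gap between teeth faces the pawl, which can go in from about 6.4 up.
- crank_top (a point): centre of the top of the wooden crank handle: upright fixed cylinder, 20 mm diameter, standing on the handwheel's rim (rim top 54 mm below this point), 58 mm from the screw axis. Goes round and rises with the handwheel. Shut fingers beside it can push it round; they must rise with the wheel.
- wheel_centre (a point): point on the screw axis at the handwheel's rim top (the hub reaches 4 mm above it); rises with the wheel.
- plate_top (a point): point on the screw axis at the top of the upper plate; 46 mm above the table when screwed right down, rises with the handwheel.
- pawl (a joint): turn of the flat steel pawl about its vertical pivot, rad, + = anticlockwise from above. 0 = fully in (starts there, nose 12 mm deep between the teeth); clear of the teeth above about 0.3; 1.05 = stop, flipped fully out. No spring: friction of 0.12 N m keeps it wherever it is left.
- pawl_post (a point): centre of the top of the pawl's upright thumb post: steel cylinder of 20 mm diameter, rising 50 mm above the flat pawl arm, 85 mm from the pivot. Pawl in: at (26, -162) mm in the press frame, top at z 180; flipped out: at (110, -169). It moves in an arc about the pivot.
- pawl_pivot (a point): top of the pawl's pivot pin, at (75, -92, 138) mm in the press frame, directly on the pawl's vertical axis.
- pitcher: white ceramic pitcher, 180 mm tall, 124 mm across, with side handle; loose bystander. Origin: centre of underside.
- measuring_cup: aluminium measuring cup, 70 mm tall, 76 mm across with a handle; loose bystander. Origin: centre of underside.
- salsa_bowl: terracotta bowl, 130 mm across, 60 mm tall; loose bystander. Origin: centre of underside.
- salt_jar: glass jar with lid, 70 mm across, 110 mm tall; loose bystander. Origin: centre of underside.
- pestle: stone pestle standing on its broad end, 50 mm across, 115 mm tall; loose bystander. Origin: centre of underside.

How it is judged:
By the outcome, as a careful person would: the job done as asked, in the order asked, and still so for the second after the job is handed in, with the robot touching nothing.
It also fails if it takes over 72 s, if anything falls off the work surface, if the arm or the gripper's body presses on something with over 40 N, if the wrist force passes 120 N, or if a joint passes its speed limit or range.

ROBOT

A 7-joint arm with a two-finger parallel gripper is mounted at the origin on the work surface. World frame = base frame: x ahead of the robot, y to its left, z up, the work surface at z = 0. Lengths are in m, angles in rad, forces in N, time in s.
With the tool pointing down it reaches from about 0.4 to 0.85 m from the base axis. Payload 4.5 kg.
Tool frame: the origin (TCP) lies midway between the tips of the shut fingers; the grasp point (between the pads) lies 19 mm behind it; z points along the fingers, y is the line along which they close (so a half turn about z gives the same grasp; the last joint's range is limited). The gripper opens to 88 mm and grips with 3 to 60 N. Pads are 18 mm wide; open, the fingers measure 123 mm over their backs; the gripper's body (75 mm by 187 mm) begins 45 mm behind the grasp point.
Start: joints at [-1.211, 0.689, -0.195, 1.565, 0.157, 0.902, -0.215], TCP at [0.2, 0.592, 0.239] pointing down, gripper open.
Joint ranges: [-3.01, 3.01], [-0.46, 2.08], [-1.47, 1.51], [0.13, 2.56], [-1, 4.14], [0.04, 2.09], [-2.66, 2.66]. Speed limits (rad/s): [2.57, 2.57, 3.14, 3.14, 3.14, 3.14, 3.14].

INTERFACE

Orientations are given as a unit quaternion [x, y, z, w].
In Python, from workcell import env, viewer, nets gives the robot as it stands.
- The arm moves only by the tool servo_tool, never from a script. Its argument "targets" is a list of rows, each a list of 5 numbers: the shift along the tool's x, y, z in mm, then the turn about the tool's z in rad, then the opening, from 0 (shut) to 1 (fully open). In form: [[x, y, z, spin, hand], ...]. A call has 1 to 10 rows; each row shifts and turns the commanded pose from where the row before left it, along the tool's axes as they then stand; what a row does not reach is not made up. A row lasts 1/12 s, in which the tool goes at most 41.7 mm and 7.16 degrees, less where a joint would pass 70% of its speed; a pose out of reach is approached as far as the arm can. A call is refused whole if a number of a shift passes 41.7 or a number of a turn 0.125, either way. A call with a gripper value outside its range is refused whole. The fingers move at their own pace and stop on an object; the grip force is fixed at half the most. Time passes only in rows, so rows that do not move let the fingers close. It gives the time, the measured TCP pose, the force, the opening and the grip force at its end, in the units of the state.
- env.get_obs(): the state, without advancing time (a new reading comes with each control period).
- viewer.capture(name): name is "scene" or "top"; returns a dict with "pixels" (400x640x3 uint8, blue, green, red), "vertical_fov" (degrees; the focal length in pixels is half the picture's height over the tangent of half this angle, whatever the lens; pixels are square), "cx", "cy" (the principal point, pixels), "origin" and "rotation" of the camera in the world. Camera axes: x right, y down, z forward; pixel columns grow to the right and rows downward; lengths in m; the calibration is good to about 2 mm. A picture is of the moment at which its call begins. There is no depth.
- env.job_done(): hands the job in; it is judged then, once.
Trained networks look in a picture, given as the dict that the camera call returned (one of the last four; its "shot" number tells which), for a name from the list of things; names that differ only in an ending like _2 or _b are one class to them, and where a whole thing is asked for, a point or a joint stands for the part that bears it (a point fixed in the world has none). Each returns a list of dicts, best first, with "p" (0 to 1); they miss things now and then, are a little off and sometimes report something else, mostly with a low value. They report only what shows in the picture. A call takes as long as a camera call.
- nets.find_in(target, picture): "point" ([column, row] as shares, 0 to 1, of the picture: columns of its width, rows of its height, amid what is visible of it).
- nets.pinpoint(target, picture): "point" ([column, row] as shares, 0 to 1, of the picture: columns of its width, rows of its height: a listed point, or the origin of a listed thing).
The state is a dict: "clock": time; "q": joint angles; "qvel": joint speeds; "effort": joint torques, N m; "ee_pos": TCP position; "tool_rot": TCP orientation; "ft_force": force on the tool from outside, world axes, zero at the start; "ft_torque": the same for the moment, N m; "opening": opening from 0.0 (shut) to 1.0 (fully open); "grasp_force": force on a finger pad.
Only numpy, scipy, OpenCV 4.12 (cv2) and the standard library are available. Lean on these libraries where they do the work, as an engineer would, in place of code of your own. Each camera call takes 0.05 s, during which the arm holds its last target. There are 200 camera calls.

## Working session

There is one attempt and no reset: what is moved stays moved. The work goes in short steps, Python scripts to look and compute and a tool call to move; the robot and the scene stay as the last step left them, time stands still between calls to the robot, and variables do not carry over. Pictures are saved under pics/ and viewed, at most 10 in all, crops included, and the job is handed in when it is done.

Besides the shell and the picture viewer there is one more tool, called after "Call:" as name(argument=value, ...) on one line, values as JSON. servo_tool: Moves the arm, as the interface text tells. Its arguments: {"type":"object","properties":{"targets":{"type":"array","items":{"type":"array","items":{"type":"number"}}}},"required":["targets"]}

```bash
mkdir -p pics
cat > h.py <<'E'
import numpy as np,cv2
from workcell import env,viewer,nets
from scipy.spatial.transform import Rotation as R
def ray(pic,pt):
    h,w=pic["pixels"].shape[:2]; f=h/2/np.tan(np.radians(pic["vertical_fov"])/2)
    d=np.array([(pt[0]*w-pic["cx"])/f,(pt[1]*h-pic["cy"])/f,1]); Rm=np.array(pic["rotation"])
    if Rm.shape!=(3,3): Rm=R.from_quat(Rm).as_matrix()
    d=Rm@d; return np.array(pic["origin"]),d/np.linalg.norm(d)
def proj(pic,P):
    h,w=pic["pixels"].shape[:2]; f=h/2/np.tan(np.radians(pic["vertical_fov"])/2)
    c=np.array(pic["rotation"]).T@(np.array(P)-np.array(pic["origin"])); return c[:2]/c[2]*f+[pic["cx"],pic["cy"]]
def atz(r,z): o,d=r; return o+d*(z-o[2])/d[2]
def tri(r1,r2):
    A=np.zeros((3,3));b=np.zeros(3)
    for o,d in(r1,r2): M=np.eye(3)-np.outer(d,d);A+=M;b+=M@o
    p=np.linalg.solve(A,b); return p,[np.linalg.norm(np.cross(p-o,d)) for o,d in(r1,r2)]
def both(names):
    S,T=viewer.capture("scene"),viewer.capture("top"); out={}
    for n in names:
        a,b=nets.pinpoint(n,S),nets.pinpoint(n,T)
        s=n+": "
        if a: s+=f"S p{a[0]['p']:.2f} "+str(np.round(np.array(a[0]['point'])*[640,400]))
        if b: s+=f" T p{b[0]['p']:.2f} "+str(np.round(np.array(b[0]['point'])*[640,400]))
        if a and b:
            p,e=tri(ray(S,a[0]['point']),ray(T,b[0]['point'])); out[n]=p; s+=f"  {np.round(p*1000)} err {e[0]*1000:.1f}"
        print(s)
    return S,T,out
E
python3 - <<'E'
from h import *
S,T,o=both("press crank_top wheel_centre plate_top pawl_post pawl_pivot pitcher measuring_cup salsa_bowl salt_jar pestle".split())
cv2.imwrite("pics/s.png",S["pixels"]);cv2.imwrite("pics/t.png",T["pixels"])
s=env.get_obs();print(s["clock"],s["ee_pos"],s["tool_rot"],R.from_quat(s["tool_rot"]).as_matrix().round(3)); print(T["origin"],S["origin"],np.shape(S["rotation"]))
E
```

```text
press: S p0.87 [348. 260.]
crank_top: S p0.66 [334. 198.] T p0.84 [283. 193.]  [590. 103. 216.] err 0.8
wheel_centre: S p0.97 [352. 210.] T p0.96 [287. 223.]  [523.  93. 153.] err 2.4
plate_top: S p0.82 [346. 240.]
pawl_post: S p0.67 [336. 169.] T p0.68 [348. 241.]  [475. -54. 185.] err 2.2
pawl_pivot: S p0.59 [317. 196.] T p0.65 [334. 217.]  [545. -26. 133.] err 6.3
pitcher: S p0.72 [250. 184.] T p0.86 [461. 200.]  [ 591. -387.   -1.] err 8.6
measuring_cup: S p0.80 [422. 263.] T p0.96 [245. 276.]  [377. 220.   3.] err 0.0
salsa_bowl: S p0.64 [380. 363.] T p0.67 [178. 170.]  [674. 411.   8.] err 3.9
salt_jar: S p0.97 [432. 313.]
pestle:  T p0.83 [242. 139.]
1.2 [0.20001166 0.59215894 0.23873131] [ 1.62142697e-01  9.86767320e-01  3.34491065e-05 -4.62921202e-06] [[-0.947  0.32   0.   ]
 [ 0.32   0.947  0.   ]
 [ 0.     0.    -1.   ]]
[0.48195021 0.0295695  1.34159973] [1.14116194 0.84921127 0.82047553] (4,)
```

View pics/s.png

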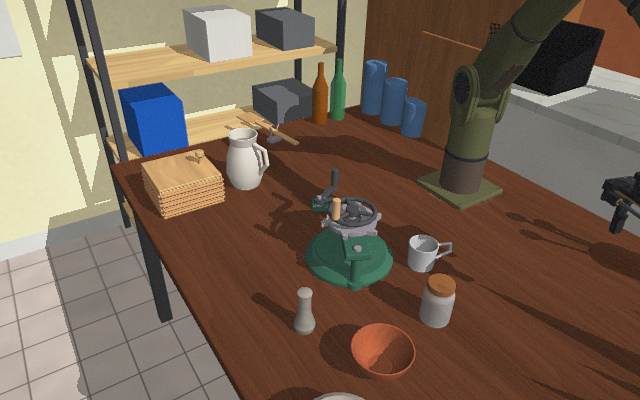

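View pics/t.png

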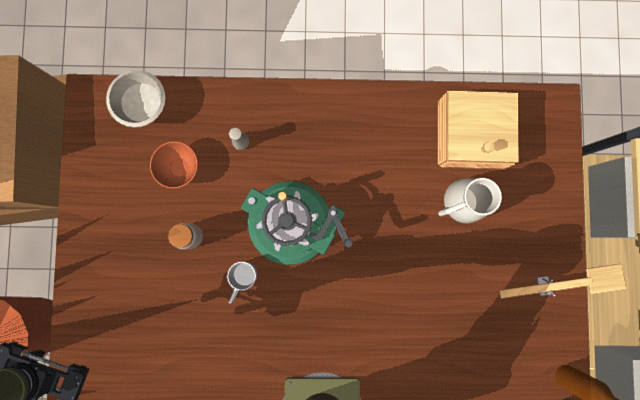

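The scene view shows the press at about (348,240), the crank at (336,205) and the pawl post at (335,172). The top view shows the wheel at (287,221), the crank knob at (283,196), the pivot at (332,213) and the post top at (347,242). The space around the pawl is free. Next I fit the press pose using the known geometry.

```bash
cat >> h.py <<'E'
from scipy.optimize import least_squares
def Rz(a): c,s=np.cos(a),np.sin(a); return np.array([[c,-s,0],[s,c,0],[0,0,1]])
def model(p):
    x,y,yaw,zw,ca,pw=p; o=np.array([x,y,0]); L={}
    L["press"]=o; L["wheel_centre"]=o+[0,0,zw]; L["plate_top"]=o+[0,0,.046+zw-.155]
    L["crank_top"]=o+[.058*np.cos(ca),.058*np.sin(ca),zw+.054]
    pv=np.array([.075,-.092,.138]); L["pawl_pivot"]=o+Rz(yaw)@pv
    L["pawl_post"]=o+Rz(yaw)@(pv+Rz(pw)@np.array([-.049,-.070,.042])); return L
def fit(n=2,pw=None,names="press wheel_centre crank_top pawl_pivot pawl_post".split(),p0=[.523,.093,-.49,.153,.15,.3]):
    ob=[];W=np.array([640,400])
    for i in range(n):
        for c in("scene","top"):
            P=viewer.capture(c); P=dict(P,rotation=R.from_quat(P["rotation"]).as_matrix() if np.size(P["rotation"])==4 else P["rotation"])
            for k in names:
                r=nets.pinpoint(k,P)
                if r and r[0]["p"]>.4: ob.append((P,k,np.array(r[0]["point"])*W,c))
    def f(p):
        q=np.array(p)
        if pw is not None: q[5]=pw
        m=model(q); return np.concatenate([proj(P,m[k])-u for P,k,u,c in ob])
    s=least_squares(f,p0,loss="soft_l1"); r=f(s.x).reshape(-1,2)
    for (P,k,u,c),e in zip(ob,r): print(c,k,u.round(1),e.round(1))
    print("fit",s.x.round(4)); m=model(s.x)
    for k in m: print(k,(m[k]*1000).round(1))
    return s.x
E
python3 - <<'E'
from h import *
fit(2,0.0)
fit(1)
print(env.get_obs()["clock"])
E
```

```text
scene press [347.  258.5] [ 0.4 -0.9]
scene wheel_centre [351.6 210.9] [-0.4 -3.3]
scene crank_top [335.9 197.5] [0.8 0.8]
scene pawl_pivot [305.3 327.4] [  13.3 -131.1]
scene pawl_post [336.8 167. ] [-1.8  2.4]
top press [291.2 219.2] [-1.   2.5]
top wheel_centre [286.4 221.8] [ 0.6 -2.5]
top crank_top [279.4 193.4] [1.2 1.2]
top pawl_pivot [334.1 215. ] [-0.5 -2.5]
top pawl_post [351.5 241.2] [-2.5  1.9]
scene press [347.3 261.9] [ 0.1 -4.3]
scene wheel_centre [355.  208.9] [-3.8 -1.3]
scene crank_top [337.2 197.5] [-0.5  0.8]
scene pawl_pivot [317.5 194.3] [1.1 2. ]
scene pawl_post [336.  166.5] [-1.   2.9]
top press [289.4 222.6] [ 0.8 -0.9]
top wheel_centre [286.1 220.3] [ 0.9 -1. ]
top crank_top [280.4 193.2] [0.3 1.4]
top pawl_pivot [336.8 215.3] [-3.2 -2.9]
top pawl_post [349.7 241.9] [-0.7  1.2]
fit [ 0.5303  0.0957 -0.5154  0.1628  0.2283  0.3   ]
press [530.3  95.7   0. ]
wheel_centre [530.3  95.7 162.8]
plate_top [530.3  95.7  53.8]
crank_top [586.8 108.8 216.8]
pawl_pivot [550.2 -21.3 138. ]
pawl_post [487.3 -79.2 180. ]
scene press [346.3 260. ] [ 1.6 -2.6]
scene wheel_centre [354.  209.5] [-2.3 -0.9]
scene crank_top [335.9 197.7] [-0.7  0.6]
scene pawl_pivot [318.6 196.2] [ 0.6 -0.1]
scene pawl_post [336.  165.8] [-0.4  3.4]
top press [288.8 222.7] [ 1.3 -0.5]
top wheel_centre [287.8 220.6] [-0.8 -0.6]
top crank_top [283.6 191.4] [-0.1  3.5]
top pawl_pivot [336.5 214.3] [-3.  -1.1]
top pawl_post [348.7 241.2] [0.4 2.7]
fit [ 0.5288  0.0959 -0.5197  0.1593  0.1089  0.007 ]
press [528.8  95.9   0. ]
wheel_centre [528.8  95.9 159.3]
plate_top [528.8  95.9  50.3]
crank_top [586.4 102.2 213.3]
pawl_pivot [548.2 -21.2 138. ]
pawl_post [471.1 -58.2 180. ]
3.0
```

Call:
servo_tool(targets=[[0,0,0,-0.11,0],[0,0,0,-0.11,0],[0,0,0,-0.106,0]])

```text
clock: 3.25
ee_pos: [0.2, 0.5922, 0.2388]
tool_rot: [-0.003, 1.0, 0.0, 0.0]
ft_force: [0.6, 0.1, 0.1]
opening: 0.798
grasp_force: 0.0
```

Call:
servo_tool(targets=[[-18.7,-29.5,0,0,0],[-18.7,-29.5,0,0,0],[-18.7,-29.5,0,0,0],[-18.7,-29.5,0,0,0],[-18.7,-29.5,0,0,0],[-18.7,-29.5,0,0,0],[-18.7,-29.5,0,0,0],[-18.7,-29.5,0,0,0],[-18.7,-29.5,0,0,0],[-18.7,-29.5,0,0,0]])

```text
clock: 4.08
ee_pos: [0.3879, 0.2958, 0.2389]
tool_rot: [-0.0, 1.0, 0.0, 0.0]
ft_force: [1.0, 0.4, -0.4]
opening: 0.045
grasp_force: 0.0
```

Call:
servo_tool(targets=[[-18.7,-29.5,0,0,0],[-18.7,-29.5,0,0,0],[-18.7,-29.5,0,0,0],[-18.7,-29.5,0,0,0],[-18.7,-29.5,0,0,0],[4.7,-27.8,0,0,0],[4.7,-27.8,0,0,0],[4.7,-27.8,0,0,0],[4.7,-27.8,0,0,0]])

```text
clock: 4.83
ee_pos: [0.4617, 0.0371, 0.2388]
tool_rot: [0.0, 1.0, 0.0, 0.0]
ft_force: [-0.2, 0.6, -0.5]
opening: 0.007
grasp_force: 0.0
```

Call:
servo_tool(targets=[[5,-25,0,0,0],[5,-25,0,0,0],[0,0,30,0,0],[0,0,30,0,0],[0,0,25,0,0],[0,0,0,0,0]])

```text
clock: 5.33
ee_pos: [0.4497, -0.0118, 0.1507]
tool_rot: [-0.0, 1.0, -0.0, -0.003]
ft_force: [0.1, 0.1, 0.4]
opening: 0.004
grasp_force: 0.0
```

Run:
```python
from h import *
S,T=viewer.capture("scene"),viewer.capture("top")
a=cv2.resize(S["pixels"][130:280,260:420],None,fx=3.7,fy=3.7);b=cv2.resize(T["pixels"][160:280,240:400],None,fx=3.7,fy=3.7)
cv2.imwrite("pics/a.png",a[:300]);cv2.imwrite("pics/b.png",np.vstack([a[:330],b])[:800])
cv2.imwrite("pics/b.png",cv2.resize(np.vstack([a[:300],b[:300]]),None,fx=1,fy=1)[:600])
```

```text
(no output)
```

View pics/b.png

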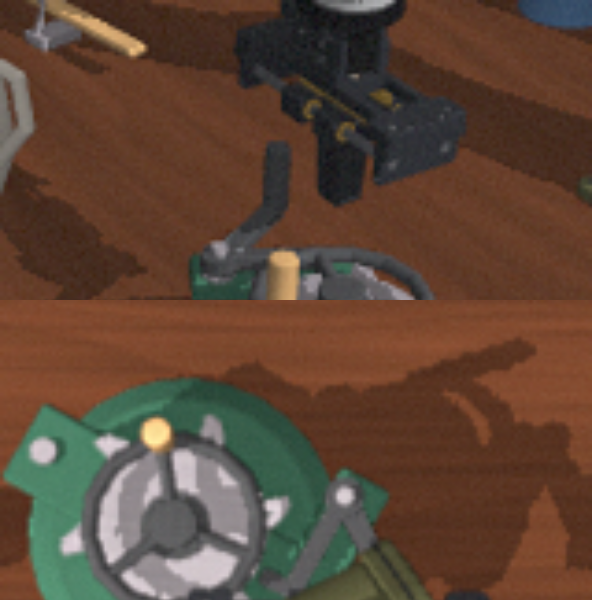

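The finger stands to the +Y side of the post: in the scene crop, finger at (340,170) and post at (275,170). The path for pushing the post is clear.

Call:
servo_tool(targets=[[-13,-18,0,0,0],[-5,-16,0,0,0],[-5,-16,0,0,0],[-6,-16,0,0,0],[-11,-10,0,0,0],[-14,-8,0,0,0],[-15,-5,0,0,0],[0,0,0,0,0]])

```text
clock: 6.1
ee_pos: [0.5244, -0.102, 0.1558]
tool_rot: [0.001, 1.0, -0.0, 0.003]
ft_force: [1.2, -0.7, 0.2]
opening: 0.003
grasp_force: 0.0
```

Run:
```python
from h import *
s=env.get_obs();print(s["ee_pos"],s["ft_force"])
S,T=viewer.capture("scene"),viewer.capture("top")
a=cv2.resize(S["pixels"][150:230,260:420],None,fx=3.7,fy=3.7);b=cv2.resize(T["pixels"][180:260,260:420],None,fx=3.7,fy=3.7)
cv2.imwrite("pics/c.png",np.vstack([a,b])[:600])
```

```text
[ 0.52438028 -0.10201303  0.15578435] [ 1.20168876 -0.70561473  0.16463969]
```

View pics/c.png

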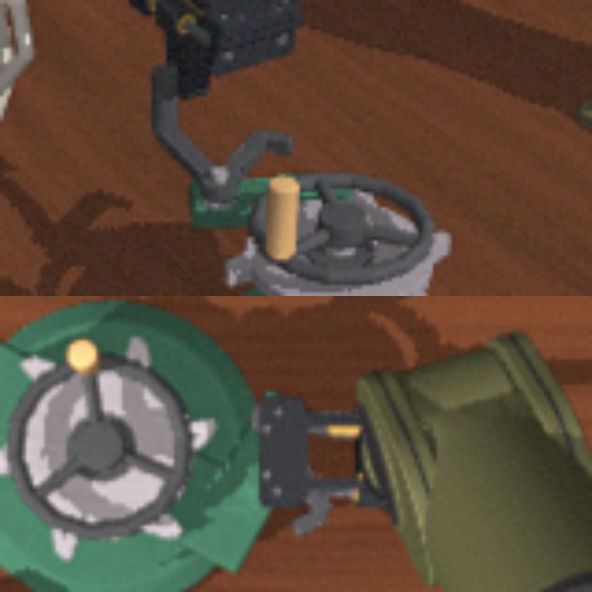

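The pawl is now well out: in the top crop its nose is at (310,515), far from the teeth. Next I lift, and work out the circle rows for the crank.

Call:
servo_tool(targets=[[6,3,-28,0,0],[0,0,-28,0,0],[0,0,-28,0,0],[-11,33,0,0,0],[-11,33,0,0,0],[-11,33,0,0,0],[-11,33,0,0,0],[-12,31,0,0,0],[0,0,0,0,0]])

```text
clock: 6.95
ee_pos: [0.5714, 0.0759, 0.2391]
tool_rot: [-0.006, 1.0, 0.004, 0.002]
ft_force: [1.1, 0.5, 0.2]
opening: 0.001
grasp_force: 0.0
```

Run:
```python
from h import *
s=env.get_obs();print(s["ee_pos"],s["ft_force"])
fit(1,1.0,["wheel_centre","crank_top","press"],[.529,.096,-.518,.158,.15,1.])
a=np.r_[np.arange(-.6,5.0,.2),np.arange(5.0,6.2,.1)]
p=58*np.c_[np.cos(a),np.sin(a)]; d=np.diff(p,axis=0)
print([[round(-x,1),round(y,1),round(-5.5*k,2)] for (x,y),k in zip(d,np.diff(a))])
```

```text
[0.57140873 0.07586446 0.23914873] [1.0629939  0.47044879 0.20964386]
scene wheel_centre [353.3 210.3] [ 1.3 -0.7]
scene crank_top [335.3 196. ] [0.  1.1]
scene press [350.5 259.8] [ 0.1 -1.9]
top wheel_centre [286.5 222.9] [-1.7 -0.9]
top crank_top [285.6 222.6] [  0.6 -25.5]
top press [287.4 222.3] [0.8 1.7]
fit [ 0.5236  0.1012 -3.1178  0.1574 -0.0923  1.    ]
press [523.6 101.2   0. ]
wheel_centre [523.6 101.2 157.4]
plate_top [523.6 101.2  48.4]
crank_top [581.4  95.8 211.4]
pawl_pivot [446.5 191.4 138. ]
pawl_post [412.2 269.6 180. ]
[[np.float64(-5.6), np.float64(10.2), np.float64(-1.1)], [np.float64(-3.4), np.float64(11.1), np.float64(-1.1)], [np.float64(-1.2), np.float64(11.5), np.float64(-1.1)], [np.float64(1.2), np.float64(11.5), np.float64(-1.1)], [np.float64(3.4), np.float64(11.1), np.float64(-1.1)], [np.float64(5.6), np.float64(10.2), np.float64(-1.1)], [np.float64(7.5), np.float64(8.9), np.float64(-1.1)], [np.float64(9.1), np.float64(7.2), np.float64(-1.1)], [np.float64(10.3), np.float64(5.3), np.float64(-1.1)], [np.float64(11.2), np.float64(3.1), np.float64(-1.1)], [n
[... 979 characters left out ...]
t64(2.2), np.float64(-1.1)], [np.float64(-5.5), np.float64(1.9), np.float64(-0.55)], [np.float64(-5.3), np.float64(2.5), np.float64(-0.55)], [np.float64(-5.0), np.float64(3.0), np.float64(-0.55)], [np.float64(-4.7), np.float64(3.5), np.float64(-0.55)], [np.float64(-4.3), np.float64(3.9), np.float64(-0.55)], [np.float64(-3.9), np.float64(4.3), np.float64(-0.55)], [np.float64(-3.4), np.float64(4.7), np.float64(-0.55)], [np.float64(-2.9), np.float64(5.0), np.float64(-0.55)], [np.float64(-2.4), np.float64(5.3), np.float64(-0.55)], [np.float64(-1.9), np.float64(5.5), np.float64(-0.55)], [np.float64(-1.3), np.float64(5.6), np.float64(-0.55)], [np.float64(-0.8), np.float64(5.7), np.float64(-0.55)]]
```

Call:
servo_tool(targets=[[-5,-18,0,0,0],[0,0,0,0,0],[0,0,27,0,0],[0,0,27,0,0],[0,0,0,0,0]])

```text
clock: 7.77
ee_pos: [0.5726, 0.0464, 0.1797]
tool_rot: [0.0, 1.0, -0.001, -0.004]
ft_force: [-0.5, -0.1, -0.7]
opening: 0.002
grasp_force: 0.0
```

Call:
servo_tool(targets=[[-4,15,-3,0,0],[-5.6,10.2,-1.1,0,0],[-3.4,11.1,-1.1,0,0],[-1.2,11.5,-1.1,0,0],[1.2,11.5,-1.1,0,0],[3.4,11.1,-1.1,0,0],[5.6,10.2,-1.1,0,0],[0,0,0,0,0],[0,0,0,0,0]])

```text
clock: 8.52
ee_pos: [0.5802, 0.1292, 0.1943]
tool_rot: [-0.0, 1.0, 0.0, 0.001]
ft_force: [0.2, 0.0, 0.6]
opening: 0.002
grasp_force: 0.0
```

Run:
```python
from h import *
s=env.get_obs();print(s["ee_pos"],s["ft_force"])
S,T=viewer.capture("scene"),viewer.capture("top")
a=cv2.resize(S["pixels"][150:230,260:420],None,fx=3.7,fy=3.7);b=cv2.resize(T["pixels"][180:260,220:380],None,fx=3.7,fy=3.7)
cv2.imwrite("pics/d.png",np.vstack([a,b])[:600])
```

```text
[0.58015144 0.12916925 0.19431668] [0.16946235 0.0023312  0.62054961]
```

View pics/d.png

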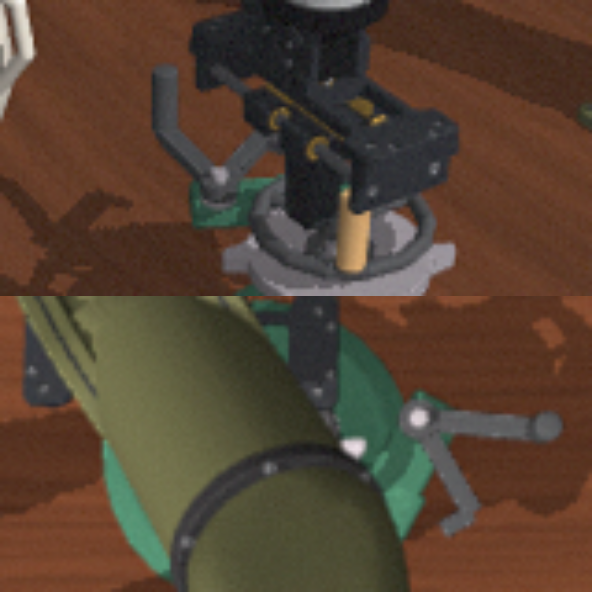

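The pawl stays out and the crank is being pushed: in the scene crop the handle is at (352,230), ahead of the finger. I continue the circle.

Call:
servo_tool(targets=[[7.5,8.9,0,0,0],[9.1,7.2,0,0,0],[10.3,5.3,-0.5,0,0],[11.2,3.1,-1.1,0,0],[11.6,0.8,-1.1,0,0],[11.5,-1.5,-1.1,0,0],[11,-3.7,-1.1,0,0],[0,0,0,0,0]])

```text
clock: 9.28
ee_pos: [0.5097, 0.1458, 0.1994]
tool_rot: [0.001, 1.0, -0.001, 0.003]
ft_force: [4.5, -6.0, 2.1]
opening: 0.004
grasp_force: 2.7
```

Run:
```python
from h import *
s=env.get_obs();print(s["clock"],s["ee_pos"],s["ft_force"]); d=s["ee_pos"]-np.array([.529,.096,0]);print(np.arctan2(d[1],d[0]),np.hypot(*d[:2]))
```

```text
9.2833 [0.50965396 0.14581445 0.19935362] [ 4.48064664 -6.01438399  2.10531112]
1.9412298842476716 0.05343920957652064
```

Call:
servo_tool(targets=[[10,-5,-1.1,0,0],[8.6,-7.7,-1.1,0,0],[7.5,-9.3,-1.1,0,0],[5,-10.5,-1.1,0,0],[2.8,-11.2,-1.1,0,0],[0.5,-11.6,-1.1,0,0],[0,0,0,0,0]])

```text
clock: 9.87
ee_pos: [0.4922, 0.0979, 0.2078]
tool_rot: [0.001, 1.0, 0.008, 0.019]
ft_force: [36.4, 4.7, -26.3]
opening: 0.006
grasp_force: 17.5
```

Run:
```python
from h import *
s=env.get_obs();print(s["clock"],s["ee_pos"],s["ft_force"]); d=s["ee_pos"]-np.array([.529,.096,0]);print(np.arctan2(d[1],d[0]),np.hypot(*d[:2]))
fit(1,1.0,["wheel_centre","crank_top","press"],[.529,.096,-.518,.158,3.7,1.])
```

```text
9.8667 [0.49218614 0.09788488 0.20783342] [ 36.44847413   4.71061764 -26.25725661]
3.090437164666098 0.03686207643013191
scene wheel_centre [354.  203.2] [-1.1  0. ]
scene press [347.7 261.2] [ 0.9 -3.8]
top wheel_centre [288.  221.8] [-1.8 -1.5]
top press [289.3 221.8] [0.4 1. ]
fit [ 0.5272  0.097  -0.518   0.1755  3.7     1.    ]
press [527.2  97.    0. ]
wheel_centre [527.2  97.  175.5]
plate_top [527.2  97.   66.5]
crank_top [478.   66.2 229.5]
pawl_pivot [546.8 -20.1 138. ]
pawl_post [ 535.8 -104.8  180. ]
```

Call:
servo_tool(targets=[[-15,5,0,0,0],[-5,15,0,0,0],[0,20,0,0,0],[0,0,0,0,0]])

```text
clock: 10.6
ee_pos: [0.4939, 0.1386, 0.2053]
tool_rot: [-0.003, 1.0, 0.003, 0.001]
ft_force: [0.2, 1.1, -0.2]
opening: 0.003
grasp_force: 0.0
```

Run:
```python
from h import *
s=env.get_obs();print(s["clock"],s["ee_pos"],s["ft_force"],s["tool_rot"])
S,T=viewer.capture("scene"),viewer.capture("top")
for n,P in(("S",S),("T",T)):
  r=nets.pinpoint("crank_top",P)
  for q in r[:2]: print(n,q["p"],atz(ray(P,q["point"]),.230)*1000)
a=cv2.resize(S["pixels"][150:230,260:420],None,fx=3.7,fy=3.7);b=cv2.resize(T["pixels"][180:260,220:380],None,fx=3.7,fy=3.7)
cv2.imwrite("pics/e.png",np.vstack([a,b])[:600])
```

```text
10.6 [0.49392489 0.13861069 0.2053387 ] [ 0.24668486  1.10101748 -0.2213395 ] [-0.00256991  0.99999224  0.00275978  0.00114387]
S 0.8 [462.66762804  77.69512961 230.        ]
T 0.7 [472.4493205   77.66696025 230.        ]
```

View pics/e.png

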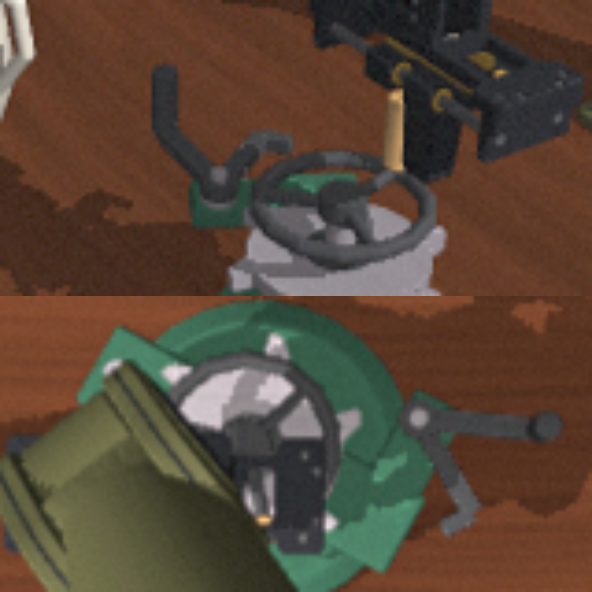

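The handle is at about (472,78), or 3.45 rad, and the finger is clear of it. Now I push -Y with the narrow face, then go round and push +X.

Call:
servo_tool(targets=[[24,-5,0,0,0],[0,-15,0,0,0],[0,-14,0,0,0],[-4,-9,-1,0,0],[-5,-8,-1,0,0],[-6,-7,-1,0,0],[0,0,0,0,0]])

```text
clock: 11.38
ee_pos: [0.4844, 0.0737, 0.2081]
tool_rot: [0.001, 1.0, 0.0, 0.0]
ft_force: [0.1, 1.0, 0.8]
opening: 0.006
grasp_force: 0.7
```

```bash
cat > c.py <<'E'
from h import *
import sys
z=float(sys.argv[1]); s=env.get_obs();print(round(s["clock"],2),(s["ee_pos"]*1000).round(1),s["ft_force"].round(1) if hasattr(s["ft_force"],"round") else s["ft_force"])
for n in("scene","top"):
  P=viewer.capture(n)
  for q in nets.pinpoint("crank_top",P)[:1]:
    c=atz(ray(P,q["point"]),z)*1000; print(n,round(q["p"],2),c.round(),"ang",round(np.arctan2(c[1]-96,c[0]-529)%6.283,2),"r",np.hypot(c[1]-96,c[0]-529).round())
E
python3 c.py .232
```

```text
11.38 [484.4  73.7 208.1] [0.1 1.  0.8]
scene 0.79 [489.  37. 232.] ang 4.11 r 71.0
```

Call:
servo_tool(targets=[[16,8,0,0,0],[0,-17,0,0,0],[0,-17,0,0,0],[-10,-3,0,0,0],[-12,-4,-1,0,0],[-12,-3,-1.1,0,0],[-12,0,-1.1,0,0],[-12,1,-1.1,0,0],[-10,3,-1.1,0,0],[0,0,0,0,0]])

```text
clock: 12.42
ee_pos: [0.5359, 0.0425, 0.2125]
tool_rot: [0.0, 1.0, -0.0, -0.001]
ft_force: [-0.4, -0.1, -0.7]
opening: 0.006
grasp_force: 0.6
```

```bash
python3 c.py .238
```

```text
12.42 [535.9  42.5 212.5] [-0.4 -0.1 -0.7]
scene 0.57 [548.  41. 238.] ang 5.04 r 58.0
```

Call:
servo_tool(targets=[[-8,2,-1.1,0,0],[-8,5,-1.1,0,0],[0,0,0,0,0],[8,-12,0,0,0],[0,-20,0,0,0],[-14,-3,0,0,0],[-14,0,0,0,0],[0,0,0,0,0]])

```text
clock: 13.28
ee_pos: [0.5751, 0.0144, 0.2159]
tool_rot: [0.001, 1.0, 0.0, 0.002]
ft_force: [0.5, 0.0, 0.4]
opening: 0.003
grasp_force: 0.0
```

```bash
python3 c.py .240
```

```text
13.28 [575.1  14.4 215.9] [0.5 0.  0.4]
scene 0.83 [564.  51. 240.] ang 5.37 r 57.0
top 0.91 [578.  52. 240.] ang 5.54 r 66.0
```

Call:
servo_tool(targets=[[2,11,0,0,0],[-3,10,-1,0,0],[-4,10,-1.1,0,0],[-4,10,-1.1,0,0],[-2,8,-1,0,0],[0,4,-0.5,0,0],[0,0,0,0,0]])

```text
clock: 14.07
ee_pos: [0.5853, 0.068, 0.2209]
tool_rot: [-0.0, 1.0, -0.001, 0.002]
ft_force: [2.9, -3.6, 1.2]
opening: 0.008
grasp_force: 1.8
```

Call:
servo_tool(targets=[[0,3,0,0,0],[0,3,-0.5,0,0],[0,0,0,0,0]])

```text
clock: 14.32
ee_pos: [0.5853, 0.0734, 0.2215]
tool_rot: [0.0, 1.0, -0.001, 0.002]
ft_force: [5.0, -4.2, 1.2]
opening: 0.006
grasp_force: 2.4
```

```bash
python3 c.py .245
```

```text
14.32 [585.3  73.4 221.5] [ 5.  -4.2  1.2]
scene 0.61 [583.  92. 245.] ang 6.22 r 54.0
```

Now small pushes until the stop shows as a rise in force.

Call:
servo_tool(targets=[[0,3,-0.3,0,0],[0,3,-0.3,0,0],[0,0,0,0,0]])

```text
clock: 14.77
ee_pos: [0.5853, 0.0779, 0.2219]
tool_rot: [0.001, 1.0, -0.002, 0.002]
ft_force: [5.1, -6.3, 1.6]
opening: 0.004
grasp_force: 3.3
```

Call:
servo_tool(targets=[[0,3,-0.3,0,0],[0,2,-0.3,0,0],[0,0,0,0,0]])

```text
clock: 15.02
ee_pos: [0.5852, 0.0781, 0.222]
tool_rot: [0.002, 1.0, -0.005, 0.002]
ft_force: [5.4, -14.0, 0.3]
opening: 0.003
grasp_force: 7.0
```

Call:
servo_tool(targets=[[0,4,0,0,0],[0,3,0,0,0],[0,0,0,0,0]])

```text
clock: 15.27
ee_pos: [0.5852, 0.0783, 0.222]
tool_rot: [0.005, 1.0, -0.01, 0.001]
ft_force: [4.1, -24.4, 5.3]
opening: 0.007
grasp_force: 12.6
```

```bash
python3 c.py .247; python3 -c "
from h import *
fit(2,1.0,['wheel_centre','crank_top','press','pawl_pivot','pawl_post'],[.529,.096,-.518,.19,.1,1.])"
```

```text
15.27 [585.2  78.3 222. ] [  4.1 -24.4   5.3]
scene 0.97 [581.  98. 247.] ang 0.03 r 52.0
top 0.68 [533. -99. 247.] ang 4.73 r 195.0
scene wheel_centre [353.5 198.2] [ 0.7 -1.5]
scene crank_top [336.8 186.1] [ 1.1 -0.3]
scene press [348.9 260.1] [ 0.5 -3.5]
scene pawl_pivot [321.6 195.7] [-1.9  0.3]
scene pawl_post [306.9 165.9] [-1.3  2.1]
top wheel_centre [286.6 223.5] [-0.2 -1.9]
top press [290.1 221.2] [0.1 2.9]
top pawl_pivot [335.  214.3] [-1.5 -0.6]
top pawl_post [370.9 215.7] [-2.3  0.9]
scene wheel_centre [355.9 196.1] [-1.8  0.6]
scene crank_top [340.4 185.1] [-2.5  0.7]
scene press [347.5 259.1] [ 1.9 -2.5]
scene pawl_pivot [317.1 192.7] [2.6 3.3]
scene pawl_post [305.9 167.7] [-0.3  0.4]
top wheel_centre [286.2 224.2] [ 0.2 -2.6]
top pawl_pivot [332.3 213.3] [1.2 0.4]
top pawl_post [366.2 215.6] [2.4 1. ]
fit [ 0.5235  0.0954 -0.4863  0.1927  0.1313  1.    ]
press [523.5  95.4   0. ]
wheel_centre [523.5  95.4 192.7]
plate_top [523.5  95.4  83.7]
crank_top [581.  103.  246.7]
pawl_pivot [546.8 -21.  138. ]
pawl_post [ 538.5 -106.   180. ]
```

The screw is at its stop: the rise is about 35 mm, and the force climbs with no motion. I back off and go to the +X side of the post.

Call:
servo_tool(targets=[[0,-15,0,0,0],[0,-30,0,0,0],[0,-30,0,0,0],[0,-30,0,0,0],[0,-30,0,0,0],[0,-30,0,0,0],[0,-28,0,0,0],[0,0,0,0,0]])

```text
clock: 17.33
ee_pos: [0.5827, -0.1079, 0.2215]
tool_rot: [0.004, 1.0, -0.002, -0.0]
ft_force: [-0.6, -1.0, 0.3]
opening: 0.005
grasp_force: 0.0
```

```bash
python3 -c "
from h import *
print(env.get_obs()['ee_pos'])
fit(1,None,['wheel_centre','crank_top','press','pawl_pivot','pawl_post'],[.526,.096,-.51,.19,.1,1.])"|tail -8
```

```text
top pawl_post [370.5 215.5] [-1.5  0.8]
fit [ 0.5281  0.0959 -0.5481  0.191   0.0561  1.1025]
press [528.1  95.9   0. ]
wheel_centre [528.1  95.9 191. ]
plate_top [528.1  95.9  82. ]
crank_top [586.   99.2 245. ]
pawl_pivot [544.2 -21.7 138. ]
pawl_post [ 539.3 -107.   180. ]
```

Call:
servo_tool(targets=[[0,3,23,0,0],[0,0,23,0,0],[0,0,22,0,0],[13,0,0,0,0],[12,0,0,0,0],[12,3,0,0,0],[12,4,0,0,0],[12,4,0,0,0],[0,0,0,0,0]])

```text
clock: 18.68
ee_pos: [0.5204, -0.0864, 0.1539]
tool_rot: [-0.001, 1.0, 0.0, -0.001]
ft_force: [-1.1, -0.3, 1.4]
opening: 0.004
grasp_force: 0.0
```

Call:
servo_tool(targets=[[-10,-8,0,0,0],[0,-20,0,0,0],[0,-20,0,0,0],[0,0,0,0,0]])

```text
clock: 19.02
ee_pos: [0.5325, -0.1405, 0.1536]
tool_rot: [0.003, 1.0, -0.002, -0.0]
ft_force: [-0.5, -0.7, -0.3]
opening: 0.001
grasp_force: 0.0
```

```bash
cat > p.py <<'E'
from h import *
s=env.get_obs();print(round(s["clock"],2),(s["ee_pos"]*1000).round(1),np.round(s["ft_force"],1))
for n in("scene","top"):
  P=viewer.capture(n)
  for q in nets.pinpoint("pawl_post",P)[:1]:
    c=atz(ray(P,q["point"]),.18)*1000; print(n,round(q["p"],2),c.round(),"r",np.hypot(c[1]+21,c[0]-547).round(),"phi",round((np.arctan2(c[1]+21,c[0]-547)%6.283)-3.59,2))
E
python3 p.py
```

```text
19.02 [ 532.5 -140.5  153.6] [-0.5 -0.7 -0.3]
scene 0.86 [500. -99. 180.] r 91.0 phi 0.58
top 0.72 [503. -90. 180.] r 82.0 phi 0.55
```

Call:
servo_tool(targets=[[17,0,0,0,0],[17,0,0,0,0],[1,12,0,0,0],[5,10,0,0,0],[7,9,0,0,0],[6,9,0,0,0],[4,7,0,0,0],[0,0,0,0,0]])

```text
clock: 19.88
ee_pos: [0.473, -0.0865, 0.1536]
tool_rot: [-0.002, 1.0, -0.0, -0.002]
ft_force: [-2.8, -1.6, -0.7]
opening: 0.006
grasp_force: 1.0
```

```bash
python3 p.py
```

```text
19.88 [473.  -86.5 153.6] [-2.8 -1.6 -0.7]
scene 0.59 [478. -68. 180.] r 84.0 phi 0.15
top 0.79 [476. -60. 180.] r 81.0 phi 0.05
```

Close to fully in. I push on gently until the force rises.

Call:
servo_tool(targets=[[0,3,0,0,0],[0,3,0,0,0],[0,0,0,0,0]])

```text
clock: 20.33
ee_pos: [0.475, -0.0826, 0.1538]
tool_rot: [0.0, 1.0, -0.001, -0.0]
ft_force: [-2.0, -3.0, -0.3]
opening: 0.004
grasp_force: 1.4
```

Call:
servo_tool(targets=[[0,3,0,0,0],[0,2,0,0,0],[0,0,0,0,0]])

```text
clock: 20.58
ee_pos: [0.4748, -0.0821, 0.1538]
tool_rot: [0.002, 1.0, -0.003, -0.001]
ft_force: [0.2, -13.3, 1.2]
opening: 0.006
grasp_force: 6.7
```

Call:
servo_tool(targets=[[0,2,0,0,0],[0,2,0,0,0],[0,0,0,0,0]])

```text
clock: 20.83
ee_pos: [0.4746, -0.0819, 0.1539]
tool_rot: [0.004, 1.0, -0.006, -0.001]
ft_force: [0.4, -20.7, 1.1]
opening: 0.001
grasp_force: 10.8
```

```bash
python3 p.py
```

```text
20.83 [474.6 -81.9 153.9] [  0.4 -20.7   1.1]
scene 0.52 [454. -76. 180.] r 108.0 phi 0.09
top 0.86 [471. -63. 180.] r 87.0 phi 0.06
```

Call:
servo_tool(targets=[[0,-12,0,0,0],[0,-15,0,0,0],[0,-15,0,0,0],[0,0,-30,0,0],[0,0,-30,0,0],[0,-35,-30,0,0],[0,-35,0,0,0],[0,-35,0,0,0],[0,-35,0,0,0],[0,0,0,0,0]])

```text
clock: 21.87
ee_pos: [0.4749, -0.26, 0.2408]
tool_rot: [0.005, 1.0, -0.002, 0.001]
ft_force: [-0.0, -0.9, 0.7]
opening: 0.003
grasp_force: 0.0
```

```bash
python3 p.py
python3 - <<'E'
from h import *
fit(1,None,['wheel_centre','crank_top','press','pawl_pivot','pawl_post'],[.526,.096,-.51,.19,.1,0.])
S,T=viewer.capture("scene"),viewer.capture("top")
a=cv2.resize(S["pixels"][150:230,260:420],None,fx=3.7,fy=3.7);b=cv2.resize(T["pixels"][180:260,230:390],None,fx=3.7,fy=3.7)
cv2.imwrite("pics/f.png",np.vstack([a,b])[:600]);cv2.imwrite("pics/g.png",T["pixels"])
E
```

```text
21.87 [ 474.9 -260.   240.8] [-0.  -0.9  0.7]
scene 0.77 [456. -70. 180.] r 103.0 phi 0.05
top 0.77 [476. -54. 180.] r 79.0 phi -0.01
scene wheel_centre [354.  198.5] [-1.7 -0.6]
scene crank_top [335.9 186.3] [-0.3  0.5]
scene press [348.3 261.1] [-0.6 -3.4]
scene pawl_pivot [320.8 196.2] [-1.  -0.2]
scene pawl_post [335.1 167.4] [-0.6  1.2]
top wheel_centre [290.3 218.7] [-4.3  0.2]
top press [292.3 220. ] [-2.4  1.8]
top pawl_pivot [333.8 213.8] [-0.4  0.1]
top pawl_post [350.5 241. ] [0.2 2.6]
fit [ 0.53    0.0966 -0.5435  0.192   0.1123  0.0891]
press [530.   96.6   0. ]
wheel_centre [530.   96.6 192. ]
plate_top [530.   96.6  83. ]
crank_top [587.6 103.  246. ]
pawl_pivot [546.6 -21.  138. ]
pawl_post [471.8 -62.4 180. ]
```

View pics/f.png

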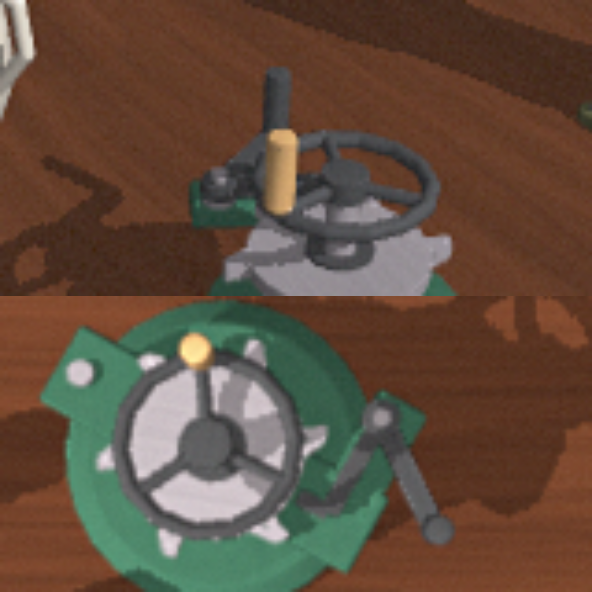

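View pics/g.png

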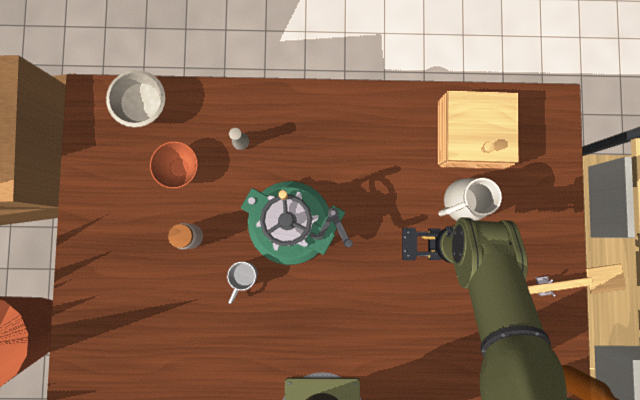

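The pawl is back in: post at about (348,243) as at the start, nose between two teeth. The plate is up, and the bystanders stand where they were. I hand the job in.

```bash
python3 -c "
from workcell import env
print(env.job_done())"
```

```text
the job is handed in; nothing more can be done
None
```

The job is handed in: the pawl was flipped out, the screw was unwound to its open stop with the plate raised, the pawl was pushed back in between the teeth until it met firm resistance, and the bystanders look unmoved.

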